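# Refit the dust extractor's impeller and spin it by hand

### The job

Put the orange impeller back on the square motor shaft of the open dust extractor: lower it gently and turn it by feel until the square lets it sink fully home, neither forcing nor dropping it. Then spin it by hand through a little more than one full turn, either way, to check that it runs freely without rubbing, and leave it at rest, let go. Never load the shaft hard, and leave the other things on the bench where they are.

Things in the scene. Friction and masses are not known exactly. Their poses are not given: they have to be found in the camera images.
- impeller: Loose orange fan wheel, about 350 g (varies by a third), 160 mm across. Origin: centre of the underside of its 4 mm back plate, z up along its axis. Six flat upright vanes, 4 mm thick, at 0, 60, ... 300 degrees from its x axis, reach from 16 to 78 mm from the axis and stand up to 34 mm above the underside.
- hub_top (a point): Centre of the top of the impeller's square aluminium hub, 68 mm above the impeller's underside. Grip the hub here: 26 x 26 mm, sides along the impeller's x and y, free for 34 mm above the vanes. From below it has a blind square bore, 18 x 18 mm, 48 mm deep, sides also along x and y.
- extractor: Green bench dust extractor with its cover off, fixed to the bench: base 216 x 216 mm, 45 mm high; on it a round fan well, inner radius 92 mm, 7 mm wall, rim 70 mm above the bench, with an outlet duct on its +y side. Origin: centre of its underside; z up.
- shaft_seat (a point): On the motor shaft's axis, top of its rubber-faced shoulder (32 mm across, 55 mm above the bench). The impeller is home when its origin is here. Above it stands a brass drive square, 15 x 15 mm, 16 mm high, then a round pilot. The square stands askew to the extractor by an angle that varies and is not measured: this point's axes are the extractor's.
- shaft_top (a point): Tip of the pilot, 38 mm above shaft_seat: a steel pin 16 mm across, 22 mm high, the last 6 mm tapered to 8 mm. The bore slips over the pilot at any angle, then rests on the square's corners (impeller 16 mm above home) and sinks only when its sides are parallel to the square's within about 0.2 rad (four ways).
- shaft (a joint): Turn of the motor shaft with its square, rad, 0 at the start, growing counter-clockwise seen from above, without stops. It drags with about 0.07 N m and stays where it is left. It does not tell the angle of the square.
- screwdriver: Bystander: screwdriver with a grey handle, lying on the bench, 220 mm long. Origin at its middle.
- glue: Bystander: white glue bottle, 56 mm across, 120 mm high. Origin: centre of its underside.
- offcut: Bystander: wooden offcut 50 x 100 x 30 mm. Origin: centre of its underside.

How it is judged:
By the outcome, as a careful person would: the job done as asked, in the order asked, and still so for the second after the job is handed in, with the robot touching nothing.
It also fails if it takes over 72 s, if anything falls off the work surface, if the arm or the gripper's body presses on something with over 40 N, if the wrist force passes 120 N, or if a joint passes its speed limit or range.

### The arm

A 7-joint arm with a two-finger parallel gripper is mounted at the origin on the work surface. World frame = base frame: x ahead of the robot, y to its left, z up, the work surface at z = 0. Lengths are in m, angles in rad, forces in N, time in s.
With the tool pointing down it reaches from about 0.4 to 0.85 m from the base axis. Payload 6.9 kg.
Tool frame: the origin (TCP) lies midway between the tips of the shut fingers; the grasp point (between the pads) lies behind it (ctrl.pinch_z is the z of the grasp point in the tool frame, in m); z points along the fingers, y is the line along which they close (so a half turn about z gives the same grasp; the last joint's range is limited). The gripper opens to 85 mm and grips with 20 to 120 N. Pads are 22 mm wide; open, the fingers measure 114 mm over their backs; the gripper's body (76 mm by 85 mm) begins 54 mm behind the grasp point. The pads swing forward as they close: fully open they stand 13 mm farther back than shut.
Start: joints at [-1.2, 0.507, -0.238, 1.5, 0.126, 1.149, -0.155], TCP at [0.164, 0.603, 0.231] pointing down, gripper open.
Joint ranges: [-3.08, 3.08], [-0.24, 2.05], [-1.43, 1.35], [0, 2.5], [-1.52, 4.66], [0.17, 1.96], [-2.89, 2.89]. Speed limits (rad/s): [2.39, 2.39, 3.14, 3.14, 3.14, 3.14, 3.14].

### API

Orientations are given as a unit quaternion [w, x, y, z].
In Python, from station import ctrl, get_state, vision, ticket, models gives the robot as it stands. Calls block until the motion is done:
- ctrl.movep(position, orientation): joint-space move of the TCP to a pose.
- ctrl.movel(position, frame=None, max_speed=0.15): straight line of the TCP; frame=None keeps the orientation; max_speed is the mean speed in m/s.
- ctrl.set_joints(angles): joint-space move.
- ctrl.ungrasp() and ctrl.close_gripper(force=None): open the fingers fully, or close them until they stop; force is the grip in N (None keeps the last).
- ctrl.pause(seconds).
- ctrl.ik(position, orientation): joint angles nearest the present ones, or None.
- get_state(): the state.
- vision.grab_frame(name): name is "scene" or "top" or "wrist"; returns (picture, depth): 384x512x3 uint8, blue, green, red; 384x512 float32, m along the optical axis (not along the pixel's ray), 0 where there is no reading.
- vision.camera_info(name): a dict with "mtx" (3x3 intrinsics, pixels), "dist_coeffs" ([k1, k2, p1, p2, k3] as OpenCV has them; the pictures are not rectified), "R" (3x3) and "t" (3): a world point X has camera coordinates R X + t; the wrist camera has in their place "hand_eye" (4x4, takes a point from camera to tool coordinates, whose origin is the TCP and whose axes are the flange's). Camera axes: x right, y down, z forward; pixel columns grow to the right and rows downward; lengths in m; the calibration is good to about 2 mm. A picture is of the moment at which its call begins: read the wrist's pose just before it. camera_info takes no time and is no camera call.
A pose or a line that the arm cannot do raises ctrl.Unreachable and nothing moves.
- ticket.close_job(): hands the job in; it is judged then, once.
Trained networks look in the newest picture that a camera, given by its name, has taken for a name from the list of things; names that differ only in an ending like _2 or _b are one class to them, and where a whole thing is asked for, a point or a joint stands for the part that bears it (a point fixed in the world has none). Each returns a list of dicts, best first, with "p" (0 to 1); they miss things now and then, are a little off and sometimes report something else, mostly with a low value. They report only what shows in the picture. A call takes as long as a camera call.
- models.recognise(camera, target): "point" ([column, row] in pixels, amid what is visible of it).
- models.masks_of(camera, target): "mask" (384x512 bool, what is visible of it) and "point" ([column, row] in pixels, amid what is visible of it).
The state is a dict: "time": time; "qpos": joint angles; "qd": joint speeds; "tau": joint torques, N m; "tcp_pos": TCP position; "eef_rot": TCP orientation; "contact_force": force on the tool from outside, world axes, zero at the start; "wrist_torque": the same for the moment, N m; "width": finger opening in m; "gripper_force": force on a finger pad.
Only numpy, scipy, OpenCV 4.12 (cv2) and the standard library are available. Lean on these libraries where they do the work, as an engineer would, in place of code of your own. Each camera call takes 0.05 s, during which the arm holds its last target. There are 200 camera calls.

## Working session

There is one attempt and no reset: what is moved stays moved. The work goes in short steps, each a Python script; the robot and the scene stay as the last script left them, time stands still between calls to the robot, and variables do not carry over. Pictures are saved under pics/ and viewed, at most 10 in all, crops included, and the job is handed in when it is done.

```bash
ls; mkdir -p pics; cat > h.py <<'E'
import numpy as np, cv2
from station import ctrl, get_state, vision, ticket, models
from scipy.spatial.transform import Rotation as R
def quat(yaw):  # tool down, tool x at yaw
    q=(R.from_euler('z',yaw)*R.from_euler('x',np.pi)).as_quat(); return np.array([q[3],q[0],q[1],q[2]])
def mat(q): return R.from_quat([q[1],q[2],q[3],q[0]]).as_matrix()
def pose(cam,st=None):
    i=vision.camera_info(cam)
    if 'R' in i and i['R'] is not None: return np.array(i['R']),np.array(i['t'])
    T=np.eye(4);T[:3,:3]=mat(st['eef_rot']);T[:3,3]=st['tcp_pos']
    C=np.linalg.inv(T@np.array(i['hand_eye'])); return C[:3,:3],C[:3,3]
def cloud(cam,depth,Rt):
    i=vision.camera_info(cam);K=np.array(i['mtx']);h,w=depth.shape
    u,v=np.meshgrid(np.arange(w),np.arange(h))
    p=cv2.undistortPoints(np.stack([u,v],-1).reshape(-1,1,2).astype(np.float64),K,np.array(i['dist_coeffs'])).reshape(h,w,2)
    c=np.dstack([p*depth[...,None],depth]); return (c-Rt[1])@Rt[0]
E
python3 - <<'E'
from h import *
s=get_state();print(s)
print(ctrl.pinch_z)
for c in ['scene','top']:
    p,d=vision.grab_frame(c);cv2.imwrite(f'pics/{c}0.png',p);Rt=pose(c);P=cloud(c,d,Rt)
    np.savez(f'{c}0.npz',p=p,d=d,P=P)
    print(c,'cam at',-Rt[0].T@Rt[1])
    for t in ['impeller','hub_top','extractor','shaft_top','screwdriver','glue','offcut']:
        for m in models.masks_of(c,t)[:2]:
            k=m['mask']&(d>0);Q=P[k]
            if len(Q):print(t,round(m['p'],2),m['point'],k.sum(),Q.mean(0).round(3),'lo',np.percentile(Q,2,0).round(3),'hi',np.percentile(Q,98,0).round(3))
E
```

```text
pics
{'time': 0.0, 'qpos': array([-1.20051444,  0.50832146, -0.23753414,  1.50112152,  0.12571373,
        1.14891071, -0.1547666 ]), 'qd': array([ 1.15409434e-03,  4.81462266e-04, -8.70366318e-05,  3.93409400e-04,
       -5.26793798e-04,  7.35470459e-04,  1.11300634e-03]), 'tau': array([-3.82204662e-04, -6.20610380e+01, -2.18639486e+00, -2.49670655e+01,
        1.27404579e-02,  1.16969651e-02, -5.50990677e-06]), 'tcp_pos': array([0.16350599, 0.6027152 , 0.23044408]), 'eef_rot': array([-9.50596604e-05,  1.31973156e-01,  9.91252896e-01, -8.79608000e-04]), 'contact_force': array([ 0.08639441,  0.37683367, -0.81440409]), 'wrist_torque': array([-0.02240156, -0.00514316,  0.01227123]), 'gripper_force': 0.0, 'width': 0.08529261813046342}
-0.0187
scene cam at [ 1.27588327 -0.19821703  0.56459502]
impeller 0.88 [174.3, 205.6] 1906 [ 0.483 -0.197  0.019] lo [ 0.417 -0.267  0.002] hi [ 0.54  -0.127  0.068]
hub_top 0.88 [174.4, 203.4] 1899 [ 0.483 -0.197  0.019] lo [ 0.419 -0.267  0.002] hi [ 0.54  -0.127  0.068]
hub_top 0.28 [347.4, 179.8] 124 [0.559 0.248 0.067] lo [0.55  0.237 0.05 ] hi [0.5
[... 929 characters left out ...]
 4460 [ 0.461 -0.193  0.01 ] lo [ 0.39  -0.266  0.   ] hi [ 0.531 -0.124  0.067]
extractor 0.75 [130.3, 217.1] 12338 [0.549 0.257 0.047] lo [0.445 0.144 0.026] hi [0.656 0.38  0.071]
extractor 0.59 [131.8, 217.1] 209 [0.55  0.249 0.064] lo [0.536 0.237 0.048] hi [0.564 0.263 0.092]
shaft_top 0.97 [132.5, 218.1] 12387 [0.549 0.256 0.047] lo [0.443 0.143 0.02 ] hi [0.655 0.379 0.07 ]
screwdriver 0.97 [265.4, 255.0] 665 [ 0.491 -0.021  0.021] lo [ 0.425 -0.036  0.012] hi [ 0.628 -0.01   0.027]
glue 0.75 [246.2, 151.1] 680 [0.681 0.024 0.085] lo [ 0.663 -0.     0.02 ] hi [0.709 0.048 0.12 ]
offcut 0.94 [332.0, 158.0] 1186 [ 0.682 -0.16   0.028] lo [ 0.656 -0.21   0.007] hi [ 0.709 -0.113  0.032]
```

```bash
python3 - <<'E'
from h import *
for c in ['top','scene']:
    Z=np.load(c+'0.npz');P=Z['P']
    for n,xy,r in [('hub',(.461,-.195),.06),('shaft',(.55,.249),.06)]:
        for lo,hi in [(.06,.075),(.08,.1)]:
            k=(np.hypot(P[...,0]-xy[0],P[...,1]-xy[1])<r)&(P[...,2]>lo)&(P[...,2]<hi)
            Q=P[k]
            if len(Q)>3: print(c,n,lo,len(Q),np.median(Q,0).round(4),cv2.minAreaRect(Q[:,:2].astype(np.float32)))
p=np.load('top0.npz')['p'];cv2.imwrite('pics/a.png',cv2.resize(p,(800,600)))
print(vision.camera_info('wrist'))
E
```

```text
top hub 0.06 193 [ 0.4618 -0.1944  0.0672] ((0.46128374338150024, -0.19544413685798645), (0.026528900489211082, 0.02610093541443348), 37.457950592041016)
top shaft 0.06 38 [0.5504 0.2496 0.0696] ((0.5502910017967224, 0.2526564300060272), (0.015392106026411057, 0.015309412032365799), 35.44245147705078)
top shaft 0.08 48 [0.5504 0.2494 0.0879] ((0.5502889156341553, 0.2522903084754944), (0.013873199000954628, 0.014834610745310783), 55.27987289428711)
scene hub 0.06 96 [ 0.4681 -0.1966  0.068 ] ((0.4648769497871399, -0.19679081439971924), (0.028058147057890892, 0.02794046513736248), 34.115352630615234)
scene shaft 0.06 38 [0.5592 0.2481 0.068 ] ((0.5581018924713135, 0.25111818313598633), (0.020205538719892502, 0.01140270009636879), 73.6745834350586)
scene shaft 0.08 32 [0.5582 0.249  0.0874] ((0.5564804077148438, 0.24896623194217682), (0.01405858714133501, 0.011800326406955719), 35.740352630615234)
{'mtx': array([[328.93164666,   0.        , 260.10836672],
       [  0.        , 328.93164666, 185.99443576],
       [  0.        ,   0.        ,   1.        ]]), 'dist_coeffs': array([-0.03022116,  0.        ,  0.        ,  0.        ,  0.        ]), 'hand_eye': array([[-4.27013297e-04, -9.65445548e-01, -2.60604511e-01,
         6.70342740e-02],
       [ 9.99999745e-01, -2.63118597e-04, -6.63789393e-04,
         6.18252793e-05],
       [ 5.72282621e-04, -2.60604728e-01,  9.65445414e-01,
        -1.43192705e-01],
       [ 0.00000000e+00,  0.00000000e+00,  0.00000000e+00,
         1.00000000e+00]])}
```

View pics/a.png

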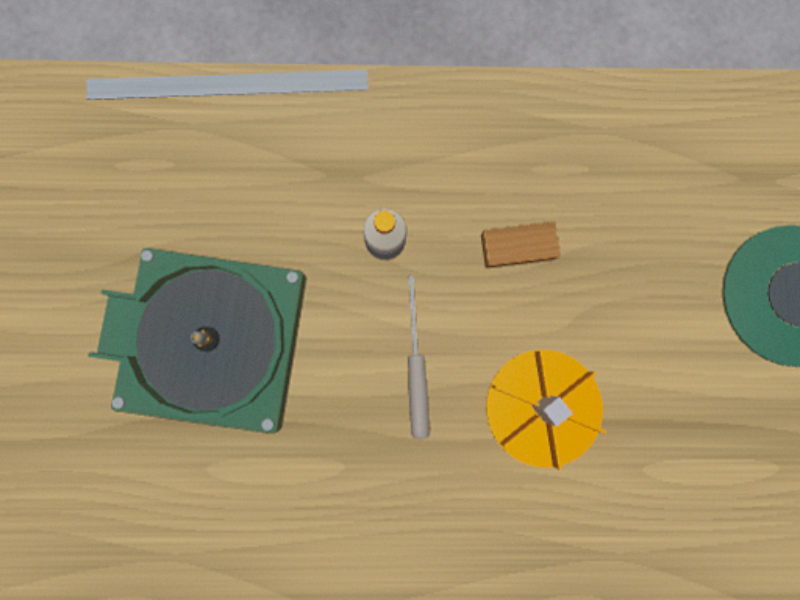

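```bash
cat >> h.py <<'E'
def hov(name,xy,z,yaw,zlo,zhi,r=.06):
    ctrl.movep([xy[0],xy[1],z],quat(yaw)); ctrl.pause(.3)
    s=get_state();p,d=vision.grab_frame('wrist');P=cloud('wrist',d,pose('wrist',s))
    cv2.imwrite(f'pics/{name}.png',p);np.savez(name+'.npz',p=p,d=d,P=P)
    k=(np.hypot(P[...,0]-xy[0],P[...,1]-xy[1])<r)&(P[...,2]>zlo)&(P[...,2]<zhi)&(d>0)
    return s,p,d,P,P[k]
E
python3 - <<'E'
from h import *
q0=get_state()['qpos']
for n,xy in [('hub',(.463,-.196)),('sh',(.551,.25))]:
    for y in np.arange(-180,180,30): 
        j=ctrl.ik([*xy,.25],quat(np.radians(y))); print(n,y,None if j is None else j.round(2))
s,p,d,P,Q=hov('s1',(.551,.25),.22,0,.085,.1)
print(s['time'],s['tcp_pos'],len(Q),np.median(Q,0),cv2.minEnclosingCircle(Q[:,:2].astype(np.float32)))
k=(np.hypot(P[...,0]-.551,P[...,1]-.25)<.02)
print(np.histogram(P[k][:,2],np.arange(.04,.1,.003)))
cv2.imwrite('pics/s1c.png',cv2.resize(p[100:300,160:360],(800,600)[:1]+(600,)) )
E
```

```text
hub -180 [-0.08  0.35  0.61  1.79 -0.22  1.07  2.17]
hub -150 [-0.07  0.34  0.59  1.79 -0.22  1.07  2.69]
hub -120 [ 1.14  0.51 -1.22  1.78  0.51  1.22  2.39]
hub -90 [-0.38  0.51  1.15  1.79 -0.5   1.17 -2.21]
hub -60 [-0.38  0.51  1.15  1.79 -0.5   1.17 -1.69]
hub -30 [-0.29  0.43  0.95  1.79 -0.39  1.12 -1.3 ]
hub 0 [-0.3   0.44  0.97  1.79 -0.4   1.12 -0.77]
hub 30 [-0.27  0.42  0.92  1.79 -0.37  1.11 -0.28]
hub 60 [-0.24  0.4   0.85  1.79 -0.34  1.1   0.21]
hub 90 [-0.22  0.39  0.82  1.79 -0.32  1.1   0.71]
hub 120 [-0.2   0.38  0.8   1.79 -0.31  1.09  1.22]
hub 150 [-0.11  0.35  0.65  1.79 -0.24  1.08  1.67]
sh -180 [-0.35  0.46 -0.19  1.53  0.09  1.16  1.02]
sh -150 [-0.26  0.47 -0.32  1.52  0.16  1.17  1.48]
sh -120 [-0.18  0.48 -0.45  1.52  0.22  1.19  1.94]
sh -90 [-0.1   0.5  -0.59  1.52  0.29  1.21  2.4 ]
sh -60 [-0.02  0.53 -0.74  1.52  0.37  1.23  2.85]
sh -30 [-1.07  0.7   1.15  1.54 -0.65  1.33 -1.94]
sh 0 [-0.79  0.5   0.53  1.53 -0.27  1.18 -1.78]
sh 30 [-0.72  0.48  0.41  1.53 -0.2   1.17 -1.32]
sh 60 [-0.65  0.47  0.29  1.53 -0.14  1.16 -0.86]
sh 90 [-0.56  0.46  0.16  1.53 -0.08  1.16 -0.39]
sh 120 [-0.48  0.46  0.02  1.53 -0.01  1.16  0.07]
sh 150 [-0.4   0.46 -0.1   1.53  0.05  1.16  0.53]
3.0 [0.55080064 0.25042645 0.21994462] 200 [0.55444502 0.25247455 0.09000761] ((0.5520994663238525, 0.25262585282325745), 0.007981372065842152)
(array([  0,  82, 328,  17,  91, 363,  10,  10,  12,  12, 100,  11,  11,
        10,  12,  37,  97,  64,   2]), array([0.04 , 0.043, 0.046, 0.049, 0.052, 0.055, 0.058, 0.061, 0.064,
       0.067, 0.07 , 0.073, 0.076, 0.079, 0.082, 0.085, 0.088, 0.091,
       0.094, 0.097]))
```

View pics/s1.png

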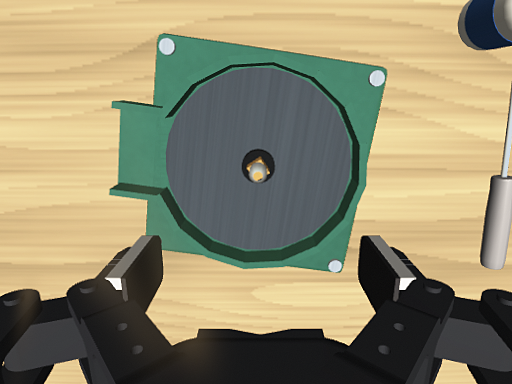

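```bash
python3 - <<'E'
from h import *
P=np.load('s1.npz')['P']; c=np.array([.5515,.2525])
r=np.hypot(P[...,0]-c[0],P[...,1]-c[1])
for lo,hi,R_ in [(.0905,.1,.012),(.069,.0733,.013),(.053,.058,.025)]:
    Q=P[(r<R_)&(P[...,2]>lo)&(P[...,2]<hi)]
    print(lo,len(Q),Q.min(0).round(4),Q.max(0).round(4),cv2.minEnclosingCircle(Q[:,:2].astype(np.float32)),cv2.minAreaRect(Q[:,:2].astype(np.float32)))
    if lo==.069:
        d=Q[:,:2]-c; a=np.degrees(np.arctan2(d[:,1],d[:,0]));rr=np.hypot(*d.T)*1e3
        for b in range(-180,180,10):
            k=(a>=b)&(a<b+10); 
            if k.any(): print(b,k.sum(),rr[k].max().round(1),end=' | ')
        print()
p=np.load('s1.npz')['p'];cv2.imwrite('pics/s1c.png',cv2.resize(p[140:190,230:290],(720,600),interpolation=cv2.INTER_CUBIC))
# hub
s,p,d,P,Q=hov('i1',(.463,-.196),.20,np.radians(37.5),.065,.075)
print(s['time'],s['qpos'].round(2),len(Q),np.median(Q,0),cv2.minAreaRect(Q[:,:2].astype(np.float32)))
E
```

```text
0.0905 84 [0.5463 0.2465 0.0905] [0.5586 0.2584 0.0945] ((0.5515777468681335, 0.2528832256793976), 0.006501912605017424) ((0.552374541759491, 0.2527439296245575), (0.012245654128491879, 0.011351052671670914), 14.050783157348633)
0.069 105 [0.543  0.2426 0.0691] [0.5619 0.2625 0.0732] ((0.5525062084197998, 0.25255686044692993), 0.010271729901432991) ((0.5520473122596741, 0.252437949180603), (0.015299796126782894, 0.01496562734246254), 32.67537307739258)
-180 2 6.4 | -170 6 7.4 | -160 6 7.1 | -150 4 6.7 | -140 4 5.0 | -110 2 9.4 | -100 5 10.0 | -90 2 9.0 | -80 1 8.3 | -70 1 7.9 | -50 1 8.0 | -40 2 8.6 | -30 2 9.2 | -20 6 10.7 | -10 4 10.4 | 0 3 9.4 | 10 1 8.6 | 20 1 8.0 | 40 1 7.9 | 50 2 8.7 | 60 4 9.8 | 70 4 10.5 | 80 3 9.2 | 110 2 3.2 | 120 2 4.4 | 130 3 5.8 | 140 6 7.5 | 150 6 7.8 | 160 7 8.5 | 170 12 8.6 | 
0.053 449 [0.5362 0.2373 0.0533] [0.5672 0.268  0.0579] ((0.5514534115791321, 0.25250494480133057), 0.015897570177912712) ((0.5520272254943848, 0.25242847204208374), (0.03151135891675949, 0.030141489580273628), 79.30847930908203)
5.0167 [ 0.01  0.38  0.48  1.87 -0.21  0.94 -0.33] 918 [ 0.46271439 -0.19593591  0.06851714] ((0.46234604716300964, -0.19601669907569885), (0.026041634380817413, 0.02599281258881092), 37.81917953491211)
```

View pics/s1c.png

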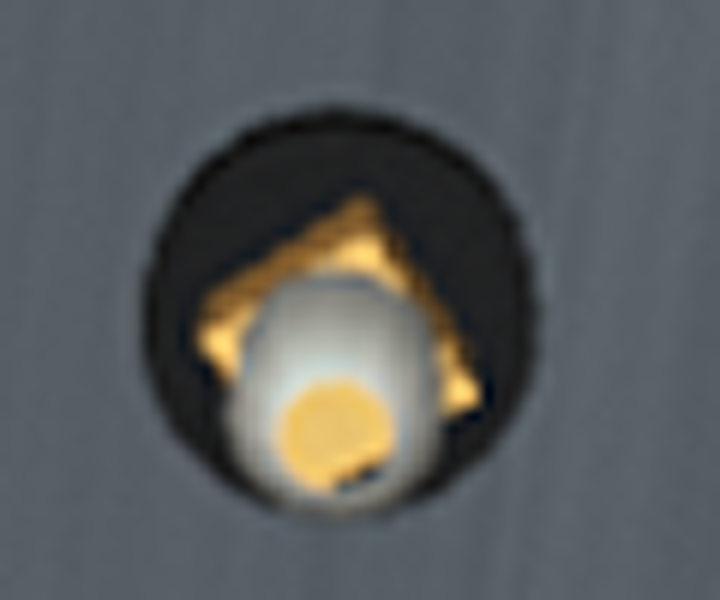

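View pics/i1.png

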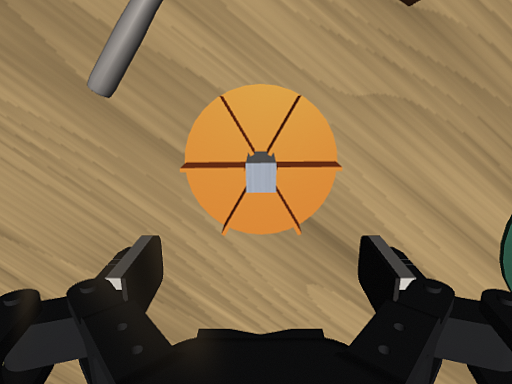

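The wrist views put the shaft at about (0.552, 0.2525), with the square's corners showing at roughly −15° and 75°, so its sides lie at about 31°. The hub at pixel (261, 177) is at (0.4624, −0.196), yaw 37.8°. I'll take one rotated look to cancel the hand-eye offset, then grasp.

```bash
python3 - <<'E'
from h import *
s,p,d,P,Q=hov('i2',(.463,-.196),.20,np.radians(127.8),.065,.075)
r2=cv2.minAreaRect(Q[:,:2].astype(np.float32)); print(s['time'],len(Q),r2)
P1=np.load('i1.npz')['P'];k=(np.hypot(P1[...,0]-.463,P1[...,1]+.196)<.06)&(P1[...,2]>.065)&(P1[...,2]<.075)
r1=cv2.minAreaRect(P1[k][:,:2].astype(np.float32))
# meas_i = true + M_i e, M = rot of tool (down)
M=lambda y: np.array([[np.cos(y),np.sin(y)],[np.sin(y),-np.cos(y)]])
a=[np.radians(37.8),np.radians(127.8)]
dm=np.array(r2[0])-np.array(r1[0]); e=np.linalg.solve(M(a[1])-M(a[0]),dm)
hub=np.array(r1[0])-M(a[0])@e; sh=np.array([.552,.2525])-M(0)@e
print('e',e,'hub',hub,'shaft',sh)
np.save('est.npy',np.r_[hub,sh])
ctrl.movep([*hub,.12],quat(np.radians(37.8)));ctrl.movel([*hub,.042],max_speed=.1)
s=get_state();print(s['time'],s['tcp_pos'],s['contact_force'])
ctrl.close_gripper(40);ctrl.pause(.2)
s=get_state();print(s['time'],s['tcp_pos'],s['contact_force'],s['wrist_torque'],s['width'],s['gripper_force'])
ctrl.movel([*hub,.20]);ctrl.pause(.2)
s=get_state();print(s['time'],s['tcp_pos'],s['contact_force'],s['wrist_torque'],s['width'],s['gripper_force'],s['qpos'].round(2))
E
```

```text
6.6083 930 ((0.4616799056529999, -0.1956430971622467), (0.025778906419873238, 0.026955822482705116), 38.441978454589844)
e [0.00050043 0.00020306] hub [ 0.46182618 -0.19616297] shaft [0.55149957 0.25270306]
8.775 [ 0.46212174 -0.19641279  0.04241644] [-0.14648521 -0.07860959  0.02959426]
9.5583 [ 0.46208148 -0.19627342  0.04240313] [-0.55321342 -0.00735712  5.90565945] [0.11286726 0.12185892 0.09260338] 0.025340127436472914 40.35717290517198
10.9583 [ 0.46147906 -0.19605431  0.19930036] [ 0.14758763 -0.02217166 -4.1574357 ] [ 0.01602243 -0.00649337  0.00774329] 0.025361858733896837 39.52591198637151 [ 0.01  0.38  0.49  1.87 -0.22  0.94 -0.32]
```

```bash
cat >> h.py <<'E'
def lower(xy,z,zend,step,fz0,lim=4.,lat=5.):
    while z>zend+1e-5:
        z=max(z-step,zend); ctrl.movel([xy[0],xy[1],z],max_speed=.03)
        f=get_state()['contact_force']
        if f[2]-fz0>lim or np.hypot(f[0],f[1])>lat: break
    s=get_state(); print('t',round(s['time'],2),'cmd',round(z,4),'tcp',s['tcp_pos'].round(4),'F',s['contact_force'].round(2),'T',s['wrist_torque'].round(2))
    return z
E
python3 - <<'E'
from h import *
sh=np.load('est.npy')[2:]; 
ctrl.movep([*sh,.21],quat(np.radians(31)));ctrl.movel([*sh,.145],max_speed=.1);ctrl.pause(.3)
s=get_state();print(s['time'],s['tcp_pos'],s['contact_force'],s['qpos'].round(2),s['eef_rot'])
z=lower(sh,.145,.128,.003,s['contact_force'][2])
if z<.1281: z=lower(sh,z,.116,.003,s['contact_force'][2])
E
```

```text
13.7333 [0.55168543 0.25282235 0.14548207] [ 0.15515011 -0.07464723 -4.49156064] [-0.73  0.59  0.42  1.68 -0.28  0.94 -1.23] [-1.15918189e-04  9.63620382e-01  2.67274357e-01  4.05274198e-04]
t 15.23 cmd 0.128 tcp [0.5514 0.2527 0.1279] F [ 0.37  0.24 -3.39] T [-0.   -0.04  0.04]
t 16.23 cmd 0.116 tcp [0.5514 0.2526 0.1158] F [-0.56  0.35 -5.14] T [ 0.05  0.07 -0.  ]
```

```bash
python3 - <<'E'
from h import *
sh=np.load('est.npy')[2:]
z=lower(sh,.116,.109,.001,-4.3,3.)
if z<.1091: z=lower(sh,z,.100,.002,-4.3,3.)
if z<.1001: z=lower(sh,z,.096,.0005,-4.3,2.5)
E
```

```text
t 17.98 cmd 0.109 tcp [0.5514 0.2527 0.1089] F [-0.07 -0.3  -4.23] T [-0.03 -0.02 -0.03]
t 19.23 cmd 0.1 tcp [0.5514 0.2527 0.0999] F [-0.5   0.35 -4.29] T [-0.04 -0.01  0.05]
t 20.73 cmd 0.097 tcp [0.5516 0.2527 0.0974] F [-2.03 -0.21  2.38] T [-0.15  0.4   0.04]
```

```bash
cat >> h.py <<'E'
def rep(m=''):
    s=get_state(); print(m,'t',round(s['time'],2),'tcp',s['tcp_pos'].round(4),'F',s['contact_force'].round(1),'T',s['wrist_torque'].round(2),'w',round(s['width'],4),'j7',s['qpos'][6].round(3)); return s
def turn(d,n,j):
    for i in range(n):
        j=j.copy(); j[6]+=d/n; ctrl.set_joints(j); s=rep('turn')
        if np.hypot(*s['contact_force'][:2])>12 or abs(s['contact_force'][2])>12: print('STOP');break
    return j
E
python3 - <<'E'
from h import *
sh=np.load('est.npy')[2:]
ctrl.ungrasp(); ctrl.pause(.3); rep('open')
ctrl.movel([*sh,.0985],max_speed=.03); 
j=ctrl.ik([*sh,.0985],quat(np.radians(31))); print(np.abs(j-get_state()['qpos']).max()); ctrl.set_joints(j)
ctrl.close_gripper(25);ctrl.pause(.2);rep('grip')
j=turn(.5,1,j)
np.save('j.npy',j)
E
```

```text
open t 21.65 tcp [0.5515 0.2527 0.097 ] F [-0.2 -0.6 -1.2] T [-0.1   0.01  0.01] w 0.0853 j7 -1.205
0.00017577367860721616
grip t 22.93 tcp [0.5516 0.2527 0.0986] F [-0.7 -0.5  1.5] T [-0.05  0.1   0.02] w 0.0254 j7 -1.205
turn t 23.48 tcp [0.5523 0.2522 0.0986] F [ 2.2 -1.9 -0.5] T [-0.5  -0.62  0.04] w 0.0253 j7 -0.709
```

```bash
python3 - <<'E'
from h import *
rep()
j=turn(3.0,5,np.load('j.npy'));ctrl.pause(.2);rep()
np.save('j.npy',j)
E
```

```text
t 23.48 tcp [0.5523 0.2522 0.0986] F [ 2.2 -1.9 -0.5] T [-0.5  -0.62  0.04] w 0.0253 j7 -0.709
turn t 24.1 tcp [0.5525 0.2521 0.0986] F [ 4.3 -2.1 -0.8] T [-0.66 -1.19 -0.02] w 0.0253 j7 -0.11
turn t 24.73 tcp [0.5528 0.2523 0.0986] F [ 4.7 -2.4 -2.5] T [-0.62 -1.41  0.  ] w 0.025 j7 0.49
turn t 25.35 tcp [0.5529 0.2525 0.0986] F [ 5.4 -1.7 -3. ] T [-0.46 -1.57 -0.05] w 0.0255 j7 1.09
turn t 25.98 tcp [0.5529 0.2529 0.0987] F [ 5.  -0.8 -3.2] T [-0.26 -1.58  0.01] w 0.0252 j7 1.69
turn t 26.6 tcp [0.5528 0.2532 0.0987] F [ 5.7  0.2 -3.2] T [-0.15 -1.53 -0.01] w 0.0254 j7 2.29
 t 26.8 tcp [0.5528 0.2532 0.0986] F [ 5.2 -1.  -2.9] T [-0.07 -1.52 -0.05] w 0.0256 j7 2.29
```

```bash
python3 - <<'E'
from h import *
sh=np.load('est.npy')[2:]; j=np.load('j.npy')
ctrl.ungrasp(); ctrl.pause(.2); rep('open')
j[6]-=np.pi; ctrl.set_joints(j)
y=np.radians(31)+3.5-np.pi
ctrl.movep([*sh,.0978],quat(y));ctrl.pause(.2);s=rep('back')
p,d=vision.grab_frame('wrist');cv2.imwrite('pics/back.png',p)
P=cloud('wrist',d,pose('wrist',s))
k=(np.hypot(P[...,0]-sh[0],P[...,1]-sh[1])<.03)&(P[...,2]>.115)&(P[...,2]<.135)&(d>0)
Q=P[k];print(len(Q),np.median(Q,0),cv2.minAreaRect(Q[:,:2].astype(np.float32)),'want',np.degrees(y)%90)
k=(np.abs(np.hypot(P[...,0]-sh[0],P[...,1]-sh[1])-.05)<.02)&(P[...,2]<.085);Q=P[k&(d>0)];print('plate',np.percentile(Q[:,2],[10,50]))
# dry check of ik path
jj=[ctrl.ik([*sh,.0978],quat(y+a)) for a in np.linspace(0,3.2,9)];print(np.array(jj).round(2))
E
```

```text
open t 27.62 tcp [0.5515 0.2527 0.0985] F [-0.4  0.3 -0.3] T [-0.01  0.01  0.03] w 0.0856 j7 2.294
back t 30.72 tcp [0.5515 0.2527 0.0978] F [-0.4 -0.2 -0.7] T [-0.03 -0.02 -0.06] w 0.0857 j7 -0.847
4413 [0.55282248 0.25481259 0.12348411] ((0.5515152812004089, 0.2527967095375061), (0.027787256985902786, 0.026334267109632492), 50.96747970581055) want 51.53522829578814
plate [0.05886024 0.059742  ]
[[-0.71  0.64  0.39  1.73 -0.31  0.84 -0.85]
 [-0.64  0.62  0.28  1.73 -0.22  0.82 -0.53]
 [-0.57  0.61  0.16  1.72 -0.13  0.82 -0.22]
 [-0.5   0.61  0.05  1.72 -0.04  0.81  0.09]
 [-0.43  0.6  -0.07  1.72  0.05  0.82  0.41]
 [-0.35  0.61 -0.19  1.72  0.14  0.82  0.72]
 [-0.28  0.62 -0.3   1.72  0.23  0.84  1.04]
 [-0.21  0.63 -0.42  1.72  0.32  0.86  1.36]
 [ 0.17  0.9  -1.23  1.71  0.9   1.21  1.23]]
```

View pics/back.png

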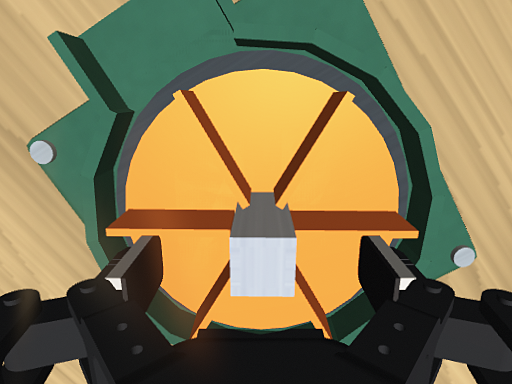

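```bash
python3 - <<'E'
from h import *
c=np.load('est.npy')[2:].copy()+[.0004,0]; y=np.radians(31)+3.5-np.pi; z=.0978
ctrl.close_gripper(25);ctrl.pause(.15);rep('grip')
tot=0
for i in range(8):
    s=get_state(); e=s['tcp_pos'][:2]-c; c=c+np.clip(e,-.001,.001)
    y+=.4; j=ctrl.ik([*c,z],quat(y))
    if j is None or np.abs(j-s['qpos'])[:6].max()>.4: print('jump',j);break
    ctrl.set_joints(j); tot+=.4; s=rep(f'{tot:.1f}')
    if np.hypot(*s['contact_force'][:2])>12: print('STOP');break
ctrl.pause(.2);s=rep();np.save('end.npy',[*c,y,tot])
E
```

```text
grip t 31.49 tcp [0.5518 0.2525 0.098 ] F [ 0.8 -0.5  0.9] T [-0.17 -0.27 -0.05] w 0.0258 j7 -0.847
0.4 t 31.89 tcp [0.552  0.2522 0.0979] F [ 0.3 -1.4  1.5] T [-0.3  -0.26  0.02] w 0.0253 j7 -0.538
0.8 t 32.29 tcp [0.5523 0.252  0.0979] F [ 1.2 -1.3  3.5] T [-0.33 -0.32  0.02] w 0.0257 j7 -0.227
1.2 t 32.69 tcp [0.5525 0.2519 0.0979] F [ 1.6 -0.5  2.1] T [-0.33 -0.37  0.06] w 0.0256 j7 0.086
1.6 t 33.09 tcp [0.5528 0.252  0.0979] F [ 2.  -0.9  3.1] T [-0.26 -0.47  0.05] w 0.0254 j7 0.401
2.0 t 33.49 tcp [0.553  0.252  0.0979] F [ 2.4 -1.4  3.7] T [-0.25 -0.59 -0.  ] w 0.0254 j7 0.717
2.4 t 33.89 tcp [0.5532 0.2522 0.0979] F [ 2.5 -0.2  4.2] T [-0.2  -0.62  0.06] w 0.0255 j7 1.034
2.8 t 34.29 tcp [0.5533 0.2524 0.0979] F [2.3 0.6 4.2] T [-0.07 -0.69  0.11] w 0.0256 j7 1.354
3.2 t 34.7 tcp [0.5533 0.2528 0.0979] F [ 2.4 -0.9  4.1] T [-0.01 -0.61  0.08] w 0.0252 j7 1.676
 t 34.9 tcp [0.5532 0.2528 0.0979] F [ 2.6 -0.2  5.1] T [ 0.03 -0.64  0.03] w 0.0253 j7 1.678
```

```bash
python3 - <<'E'
from h import *
c=np.load('end.npy');y=c[2]+.3;c=get_state()['tcp_pos'][:2]
j=ctrl.ik([*c,.0977],quat(y));print(np.abs(j-get_state()['qpos']).max());ctrl.set_joints(j);ctrl.pause(.2);rep()
ctrl.ungrasp();ctrl.pause(.2);rep('open')
ctrl.movel([*c,.25],max_speed=.1);ctrl.pause(.5);s=rep('up')
p,d=vision.grab_frame('wrist');cv2.imwrite('pics/fin.png',p)
P=cloud('wrist',d,pose('wrist',s));r=np.hypot(P[...,0]-c[0],P[...,1]-c[1])
Q=P[(r<.03)&(P[...,2]>.1215)&(d>0)];print(np.median(Q,0),cv2.minAreaRect(Q[:,:2].astype(np.float32)),np.degrees(y)%90)
Q=P[(abs(r-.05)<.02)&(P[...,2]<.085)&(d>0)];print('plate',np.percentile(Q[:,2],[10,50,80]), np.linalg.lstsq(np.c_[Q[Q[:,2]<.064][:,:2],np.ones((Q[:,2]<.064).sum())],Q[Q[:,2]<.064][:,2],rcond=None)[0])
E
```

```text
0.24615263333837278
 t 35.44 tcp [0.5531 0.2531 0.0979] F [ 0.8 -0.3  6.1] T [-0.06 -0.53  0.05] w 0.0258 j7 1.921
open t 36.26 tcp [0.5533 0.2528 0.0977] F [ 0.5 -0.2  1. ] T [-0.01  0.08 -0.06] w 0.0856 j7 1.924
up t 38.43 tcp [0.5532 0.2528 0.25  ] F [-1.4  0.4  0.7] T [-0.01  0.03 -0.  ] w 0.0857 j7 2.035
[0.55039163 0.24105841 0.33636346] ((0.5513558387756348, 0.24846704304218292), (0.03281966969370842, 0.051173675805330276), 72.91057586669922) 72.0704565915762
plate [0.05862674 0.05959548 0.06033817] [-0.00133272 -0.00221357  0.06084127]
```

View pics/fin.png

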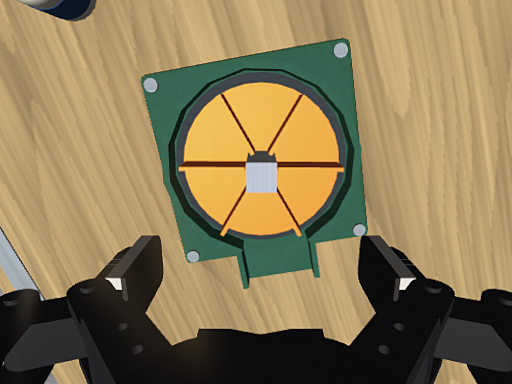

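The wheel sits level and home, with the plate top at 59.5 mm. The hub at pixel (261, 177) is aligned as expected, and the gripper is clear of everything.

```bash
python3 -c "
from h import *
print(ticket.close_job())"
```

```text
the job is handed in; nothing more can be done
None
```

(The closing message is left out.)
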